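# Clear down the downdraft bench and seal its hopper

### The arm

A 6-joint arm with a two-finger parallel gripper is mounted at the origin on the work surface. World frame = base frame: x ahead of the robot, y to its left, z up, the work surface at z = 0. Lengths are in m, angles in degrees, forces in N, time in s.
With the tool pointing down it reaches from about 0.4 to 0.825 m from the base axis. Payload 7 kg.
Tool frame: the origin (TCP) lies on the centre line of the jaws, within the pads' length; the fingertips stand 22 mm ahead of it and the grasp point (between the pads) lies 3 mm ahead of it; z points along the fingers, y is the line along which they close (so a half turn about z gives the same grasp; the last joint's range is limited). The gripper opens to 88 mm and grips with 3 to 60 N. Pads are 19 mm wide; open, the fingers measure 130 mm over their backs; the gripper's body (78 mm by 193 mm) begins 47 mm behind the grasp point.
Start: joints at [-48.868, 20.546, 0.682, 0, -70.136, -16.507], TCP at [0.281, -0.614, 0.249] pointing down, gripper open.
Joint ranges: [-176.03, 176.03], [-82.01, 121.73], [-58.28, 71.71], [-173.87, 95.51], [-174.79, -0.11], [-173.66, 173.66]. Speed limits (degrees/s): [136.94, 136.94, 172.46, 180, 180, 180].

### API

Orientations are given as [roll, pitch, yaw] about the fixed x, y, z axes, in that order (R = Rz(yaw) Ry(pitch) Rx(roll)).
In Python, from plant import get_state, cams, r gives the robot as it stands.
- The arm moves only by the tool apply_moves, never from a script. Its argument "targets" is a list of rows, each an object with "dp": the shift along the world's x, y, z in m, a list of three; "yaw": the turn about the world's z in degrees. In form: [{"dp": [x, y, z], "yaw": yaw}, ...]. A call has 1 to 20 rows; each row is the pose to reach, as a shift and turn from the pose commanded when the call began; what a row does not reach only later rows make up. A row lasts 1/12 s, in which the tool goes at most 41.7 mm and 7.16 degrees, less where a joint would pass 70% of its speed; a pose out of reach is approached as far as the arm can. A call with a gripper value outside its range is refused whole. "grip" is the gripper command: -1 is fully open, 1 is shut, values between are in proportion, set as the call begins (left out, the last holds). The fingers move at their own pace and stop on an object; "squeeze" is the grip in N (left out, the last holds). Time passes only in rows, so rows that repeat a pose let the fingers close. It gives the time, the measured TCP pose, the force, the opening and the grip force at its end, in the units of the state.
- get_state(): the state, without advancing time (a new reading comes with each control period).
- cams.capture(name): name is "scene" or "top" or "wrist"; returns a dict with "image" (384x512x3 uint8, red, green, blue), "range_z" (384x512 float32, m along the optical axis (not along the pixel's ray), 0 where there is no reading), "fx", "fy", "cx", "cy" (pixels), "R" (3x3) and "t" (3): a world point X has camera coordinates R X + t; the wrist camera has in their place "T_tool_cam" (4x4, takes a point from camera to tool coordinates, whose origin is the TCP and whose axes are the flange's). Camera axes: x right, y down, z forward; pixel columns grow to the right and rows downward; lengths in m; the calibration is good to about 2 mm. The wrist camera is an equidistant fisheye: a pixel r from the principal point sees the ray r / f radians off the axis. A picture is of the moment at which its call begins: read the wrist's pose just before it.
- r.close_job(): hands the job in; it is judged then, once.
The state is a dict: "time_s": time; "joints": joint angles; "qd": joint speeds; "joint_torque": joint torques, N m; "tcp_pos": TCP position; "eef_rot": TCP orientation; "contact_force": force on the tool from outside, world axes, zero at the start; "moment": the same for the moment, N m; "gripper_width": finger opening in m; "gripper_force": force on a finger pad.
Only numpy, scipy, OpenCV 4.12 (cv2) and the standard library are available. Lean on these libraries where they do the work, as an engineer would, in place of code of your own. Each camera call takes 0.05 s, during which the arm holds its last target. There are 200 camera calls.

### The job

Clear down the downdraft grinding station: first take every finished tee coupon off the deck and stand it upright in the steel parts tray on the right, then take the scraper block and wipe all the loose chips along the deck and over its left edge into the open hopper (never touch the sharp chips with the fingers), and put the scraper back upright in its holder. With the hopper holding all the chips, lower its hatch and turn the T-handle clockwise to its stop so that the gasket is drawn down tight; leave the other tools on the bench where they are.

Things in the scene. Friction and masses are not known exactly. Their poses are not given: they have to be found in the camera images.
- station: Downdraft station: fixed grey steel box, 250 (x) by 460 (y) by 100 mm high, at another place and angle each time. Origin on the bench under it; x points away from the robot, y left along it to the hopper, z up. Hull y from -235 to +225 mm.
- deck (a point): Point on the slotted deck (z = 100 mm in the station's frame, axes as the station's, above its origin). The deck spans x -105 to +105 mm and y -230 to +70 mm. Steel upstands 4 mm thick, 25 mm high bound its near and far sides (up to y = +40 mm) and its right end (y = -230). Its left edge, y = +70, is open to the hopper.
- mouth (a point): Middle of the hopper's mouth at deck height, 135 mm left of the deck point; axes as the station's. The mouth spans x -112 to +112 mm and y -65 to +65 mm from here. The pit's floor is 94 mm below, and it reaches 40 mm back under the deck. What is pushed over the deck's left edge drops in.
- hatch (a joint): Angle of the hopper's lid, a 4 mm steel plate. 0 to 0.008 = drawn tight, about 0.028 = down, resting on its gasket, 1.57 = upright, 1.85 = stop leaning back; starts at 1.5 to 1.75. Stiff, damped hinge: it stays near upright and below about 1.2 sinks shut slowly; pushing takes 2 to 5 N. The gasket (14 mm, along the free edge, on the deck's left 20 mm) lifts it back to 0.028 unless latched.
- hatch_hinge (a point): Middle of the hatch's hinge line, along the station's left edge (station y +225, z 110 mm). It turns with the lid: x = hinge line (the station's x), y lies in the lid and points away from its free edge, z = the lid's outward normal (up when shut). The lid is 244 mm (x) by 180 mm; outer face 2 mm off the line.
- hatch_edge (a point): Middle of the hatch's free edge, on its outer face, 180 mm from the hinge line.
- latch (a joint): T-handle compression latch on the hatch: 0 = open, grows clockwise seen from outside (from above when the hatch is down), stop at 1.5; starts at 0 to 0.3. With the hatch down its tongue runs under the deck's edge from about 0.5 on and draws the hatch fully down by about 1.3, taking up to 0.3 N m; it stays where left. Turned with the hatch open, the tongue would foul the deck.
- t_handle (a point): Middle of the latch's T-bar: black, 84 mm long, 14 mm wide, 16 mm high, its middle 36 mm off the hatch's outer face, 130 mm from the hinge line, midway along the hatch. x runs along the bar (parallel to the hinge line when the latch is at 0), z is the latch's axis, outward.
- tray: Parts tray: shallow open steel tray, 240 (x) by 140 by 20 mm, walls and floor 4 mm, fixed, on the right of the station. Origin at the centre of its underside, z up.
- holder: Scraper holder: narrow open aluminium tray, 130 (x) by 56 by 22 mm, walls and floor 4 mm, fixed, on the left of the bench. Origin at the centre of its underside, z up.
- scraper: Scraper block of wood with steel edges: a body 90 (x) by 24 by 40 mm high and on it a grip 60 (x) by 18 (y) by 48 mm high, 88 mm high in all, 0.2 kg. Origin at the centre of its underside, z up. It starts upright in the holder, x along the holder's x.
- tee1: Finished tee coupon of steel, 0.3 to 0.5 kg: a base plate 70 (x) by 50 (y) by 8 mm with an upright plate 70 (x) by 8 (y) by 50 mm welded along its middle, 58 mm high in all. Origin at the centre of its underside, z up. Starts upright on the deck; two or three are there.
- tee2: Finished tee coupon of steel, 0.3 to 0.5 kg: a base plate 70 (x) by 50 (y) by 8 mm with an upright plate 70 (x) by 8 (y) by 50 mm welded along its middle, 58 mm high in all. Origin at the centre of its underside, z up. Starts upright on the deck; two or three are there.
- tee3: Finished tee coupon of steel, 0.3 to 0.5 kg: a base plate 70 (x) by 50 (y) by 8 mm with an upright plate 70 (x) by 8 (y) by 50 mm welded along its middle, 58 mm high in all. Origin at the centre of its underside, z up. Starts upright on the deck; two or three are there.
- chip1: Loose chip on the deck: bright steel, a flat bar end 62 (x) by 20 by 8 mm, 60 g. Origin at the centre of its underside. Four to six are there.
- chip2: Loose chip on the deck: bright steel, a flat bar end 50 (x) by 24 by 8 mm, 60 g. Origin at the centre of its underside. Four to six are there.
- chip3: Loose chip on the deck: bright steel, an angle-iron end 56 (x) by 24 mm, 24 mm high, 6 mm thick, 60 g. Origin at the centre of its underside. Four to six are there.
- chip4: Loose chip on the deck: bright steel, a bar end 60 (x) by 18 by 10 mm, 60 g. Origin at the centre of its underside. Four to six are there.
- chip5: Loose chip on the deck: bright steel, a flat bar end 48 (x) by 22 by 8 mm, 60 g. Origin at the centre of its underside. Four to six are there.
- chip6: Loose chip on the deck: bright steel, a bar end 54 (x) by 20 by 10 mm, 60 g. Origin at the centre of its underside. Four to six are there.
- hammer: Hammer, 240 mm, wooden handle; a bystander on the bench. Origin at its underside.
- brush: Wire brush, 200 mm, wooden handle; a bystander on the bench. Origin at its underside.
- magnet: Red welding magnet, 100 mm long, 80 mm high; a bystander on the bench. Origin at its underside.
- spray: Grey spray can, 190 mm high, 58 mm across; a bystander on the bench. Origin at its underside.
Things that resemble listed ones, but are neither listed nor needed, are in the scene too. What is shaped like the tee3 but purple or turquoise is not meant.

How it is judged (in metres and radians):
On the way, in this order (a step that is already met when the one before it is completed fails the run):
1. every tee coupon stands upright in the parts tray (x of tee1 in the frame of tray between -0.1 and 0.1 m and y of tee1 in the frame of tray between -0.055 and 0.055 m and z of each of tee1, tee2, tee3 in the frame of tray below 0.012 m and angle between each of tee1, tee2, tee3's own z axis and vertical below 0.15 rad and x of tee2 in the frame of tray between -0.1 and 0.1 m and y of tee2 in the frame of tray between -0.055 and 0.055 m and x of tee3 in the frame of tray between -0.1 and 0.1 m and y of tee3 in the frame of tray between -0.055 and 0.055 m), for 0.2 s.
2. the scraper is held down at the deck (x of scraper in the frame of station between -0.11 and 0.11 m and y of scraper in the frame of station between -0.235 and 0.1 m and z of scraper in the frame of station below 0.125 m and contact force between the fingers and scraper above 1 N), for 0.2 s.
3. all chips lie in the hopper (x of chip1 in the frame of station between -0.125 and 0.125 m and y of chip1 in the frame of station between 0.02 and 0.225 m and z of each of chip1, chip2, chip3, chip4, chip5, chip6 in the frame of station below 0.08 m and x of chip2 in the frame of station between -0.125 and 0.125 m and y of chip2 in the frame of station between 0.02 and 0.225 m and x of chip3 in the frame of station between -0.125 and 0.125 m and y of chip3 in the frame of station between 0.02 and 0.225 m and x of chip4 in the frame of station between -0.125 and 0.125 m and y of chip4 in the frame of station between 0.02 and 0.225 m and x of chip5 in the frame of station between -0.125 and 0.125 m and y of chip5 in the frame of station between 0.02 and 0.225 m and x of chip6 in the frame of station between -0.125 and 0.125 m and y of chip6 in the frame of station between 0.02 and 0.225 m), for 0.2 s.
4. the hatch is drawn tight by the latch (value of joint hatch below 0.012 rad and value of joint latch above 1.3 rad), for 0.2 s.
At the end, for the whole second after the job is handed in: Every tee coupon stands upright (within 0.15 rad) on the floor of the parts tray, every chip lies inside the hopper, the scraper stands upright (within 0.15 rad) on the floor of its holder, the hatch is within 0.012 rad of fully tight and the T-handle is turned past 1.3 rad, all at rest (all of step 1 and all of step 3 and all of step 4 and x of scraper in the frame of holder between -0.022 and 0.022 m and y of scraper in the frame of holder between -0.016 and 0.016 m and z of scraper in the frame of holder below 0.012 m and angle between scraper's own z axis and vertical below 0.15 rad and linear speed of each of tee1, tee2, tee3, chip1, chip2, chip3, chip4, chip5, chip6, scraper below 0.02 m/s); the robot touches nothing.
It fails at once if the fingers touch a chip (more than 2 N) (contact force between the fingers and chip1 above 2 N or contact force between the fingers and chip2 above 2 N or contact force between the fingers and chip3 above 2 N or contact force between the fingers and chip4 above 2 N or contact force between the fingers and chip5 above 2 N or contact force between the fingers and chip6 above 2 N).
It fails at once if a bystanding tool is moved by more than 40 mm (distance of any of hammer, brush, magnet, spray from where it was at the start of the episode above 0.04 m).
Of tee1, tee2, tee3 only 2 to 3 are there at a start; the rules pass over those that are not, and their reading is None.
Of chip1, chip2, chip3, chip4, chip5, chip6 only 4 to 6 are there at a start; the rules pass over those that are not, and their reading is None.
At some moment in a run one of tee1, tee2, tee3, chip1, chip2, chip3, chip4, chip5, chip6 may be knocked a few centimetres aside while the robot is not near it.
It also fails if it takes over 208 s, if anything falls off the work surface, if the arm or the gripper's body presses on something with over 40 N, if the wrist force passes 120 N, or if a joint passes its speed limit or range.

## Working session

There is one attempt and no reset: what is moved stays moved. The work goes in short steps, Python scripts to look and compute and a tool call to move; the robot and the scene stay as the last step left them, time stands still between calls to the robot, and variables do not carry over. Pictures are saved under pics/ and viewed, at most 14 in all, crops included, and the job is handed in when it is done.

Besides the shell and the picture viewer there is one more tool, called after "Emit:" as a command line: name --argument value ..., lists and objects as JSON in quotes. apply_moves: Moves the arm, as the interface text tells. Its arguments: {"type":"object","properties":{"targets":{"type":"array","items":{"type":"object","properties":{"dp":{"type":"array","items":{"type":"number"}},"yaw":{"type":"number"}}}},"grip":{"type":"number"},"squeeze":{"type":"number"}},"required":["targets"]}

```bash
ls; mkdir -p pics; cat > h.py <<'E'
import numpy as np, cv2
from plant import get_state, cams, r
def cap(n):
    c=cams.capture(n); return c
def cloud(c):
    z=c["range_z"]; v,u=np.indices(z.shape)
    P=np.stack([(u-c["cx"])/c["fx"]*z,(v-c["cy"])/c["fy"]*z,z],-1)
    W=(P-np.array(c["t"]))@np.array(c["R"]); W[z==0]=np.nan
    return W
E
python3 - <<'E'
from h import *
import pickle
s=get_state(); print(s)
for n in ["top","scene"]:
    c=cap(n); pickle.dump(c,open(f"{n}0.pkl","wb"))
    cv2.imwrite(f"pics/{n}0.png",cv2.resize(c["image"][:,:,::-1],(800,600)))
    print(n,c["fx"],c["fy"],c["cx"],c["cy"],-np.array(c["R"]).T@c["t"])
E
```

```text
pics
{'time_s': 0.0, 'joints': array([-4.88665692e+01,  2.05912115e+01,  6.34143312e-01, -2.03838344e-02,
       -7.01345644e+01, -1.65070796e+01]), 'qd': array([-0.08269342,  0.01246471, -0.02065001,  0.00874896,  0.01994274,
        0.0439383 ]), 'joint_torque': array([-1.66265281e-04, -5.82712376e+01,  2.93068832e+01,  6.99778318e+00,
        6.81131176e-03, -2.58390583e-04]), 'tcp_pos': array([ 0.28107098, -0.61320876,  0.24762715]), 'eef_rot': array([ 1.79906699e+02, -7.66615677e-03, -1.55380585e+02]), 'contact_force': array([-0.56056737,  0.49725792, -0.3489158 ]), 'moment': array([-0.00724411, -0.01824256, -0.00891573]), 'gripper_force': 0.0, 'gripper_width': 0.0878898703609326}
top 458.91948449447455 458.91948449447455 260.85198332197103 194.26857515924019 [0.23404468 0.03961809 1.51129309]
scene 386.72852217038775 386.72852217038775 254.00108040490932 198.1165603203559 [ 1.11974201 -0.31602106  0.83899965]
```

View pics/top0.png

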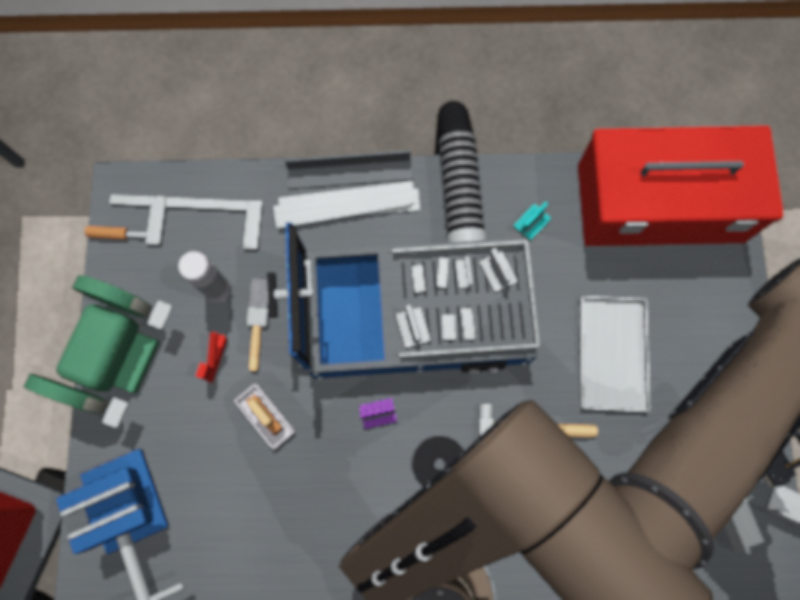

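View pics/scene0.png

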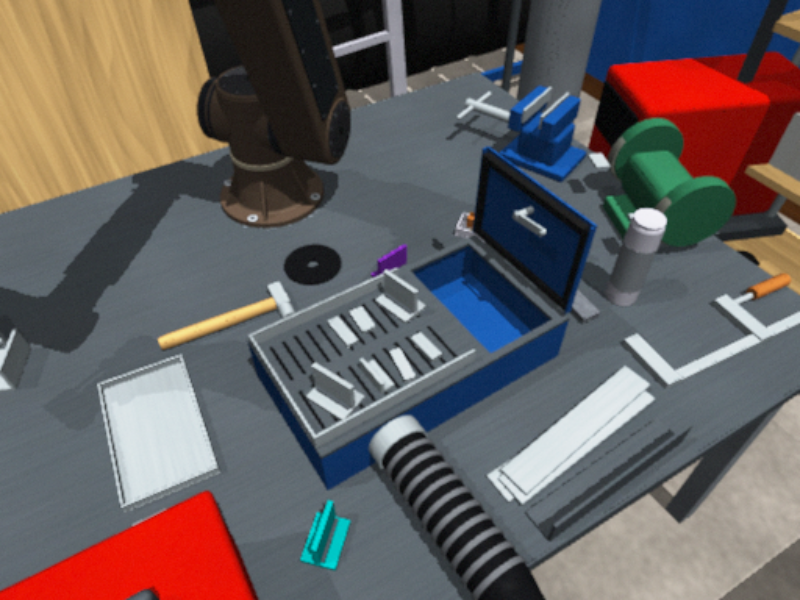

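The top view shows the tray at (615,355), the holder with scraper at (264,415), and the hatch at (298,295) standing upright. The hopper pit is at (350,310).

- **Tee candidates:** white ones on the deck at (415,327) and (497,270), purple at (378,412), turquoise at (533,218). Only the two white steel ones on the deck fit the description.
- **Chips:** five, at (418,278), (443,272), (463,272), (449,326) and (468,323).

I'll measure now and make one enlarged crop.

```bash
cat >> h.py <<'E'
def rect(pts):
    (cx,cy),(w,h),a=cv2.minAreaRect((np.asarray(pts)*1000).astype(np.float32))
    if w<h: w,h,a=h,w,a+90
    return np.round([cx,cy,w,h,(a+90)%180-90],1)
def blobs(mask,W,minpx=15):
    n,l,st,ce=cv2.connectedComponentsWithStats(mask.astype(np.uint8))
    o=[]
    for i in range(1,n):
        if st[i,4]<minpx: continue
        P=W[l==i]; o.append((np.round(ce[i],0),st[i,4],rect(P[:,:2]),np.round(np.nanmedian(P[:,2])*1000,1),np.round(np.nanmax(P[:,2])*1000,1)))
    return o
E
python3 - <<'E'
from h import *
import pickle
c=pickle.load(open("top0.pkl","rb")); W=cloud(c); im=c["image"].astype(int)
z=W[...,2]; x=W[...,0]; y=W[...,1]
print("range noise deck", np.nanstd(z[215:222,325:335]), z[200,300],z[218,320])
cv2.imwrite("pics/crop0.png",cv2.resize(c["image"][140:310,140:430,::-1],(800,469),interpolation=cv2.INTER_CUBIC))
reg=np.zeros_like(z,bool); reg[145:245,240:350]=1
print("upstand"); 
for b in blobs(reg&(z>.117)&(z<.130),W): print(*b)
print("tall")
for b in blobs(reg&(z>.135)&(z<.17),W): print(*b)
sat=im.max(2)-im.min(2); br=im.min(2)
print("bright on deck")
for b in blobs(reg&(br>170)&(sat<30)&(z<.115)&(z>.09),W): print(*b)
t=np.zeros_like(z,bool); t[185:270,365:422]=1
print("tray"); 
for b in blobs(t&(z>.012)&(z<.03),W): print(*b)
for b in blobs(t&(br>140)&(z<.03),W): print(*b)
h=np.zeros_like(z,bool); h[240:295,145:192]=1
print("holder")
for b in blobs(h&(z>.012)&(z<.03),W): print(*b)
for b in blobs(h&(z>.032)&(z<.05),W): print(*b)
for b in blobs(h&(z>.07)&(z<.1),W): print(*b)
print("hatch")
g=np.zeros_like(z,bool); g[135:245,180:205]=1
for b in blobs(g&(z>.13),W): print(*b)
for zz in (.14,.18,.22,.26):
    m=g&(abs(z-zz)<.015); print(zz,np.nanmedian(W[m],0))
E
```

```text
range noise deck 0.007199292810336468 0.10404695968162637 0.09972587175569207
upstand
[292. 158.] 149 [686.3 -63.4 249.    7.3 -87. ] 123.8 129.8
[339. 186.] 119 [ 587.1 -207.3  216.7   11.     4.8] 124.2 130.0
[299. 173.] 38 [636.7 -83.2  54.7   7.    4.9] 122.7 128.5
[310. 223.] 97 [ 474.7 -107.6  185.1    5.4  -87.4] 123.8 129.3
[262. 227.] 23 [467.6  36.8  42.9   4.1  89.2] 124.3 128.5
tall
[320. 170.] 100 [ 636.7 -144.9   71.1    9.8   24. ] 155.2 164.4
[264. 206.] 72 [524.5  30.6  69.5   8.3  15.2] 157.3 163.8
bright on deck
[299. 150.] 37 [720.5 -88.5  31.8  24.4 -53.8] 92.5 97.8
[324. 171.] 71 [ 650.5 -164.    77.3   15.1   19.6] 106.9 113.9
[283. 174.] 102 [638.6 -33.7  61.7  19.   -8.6] 109.3 114.7
[295. 175.] 92 [635.5 -72.4  55.4  17.5   4.1] 105.9 112.8
[314. 175.] 86 [ 630.9 -130.4   67.    14.1   24.1] 108.2 113.8
[267. 178.] 100 [627.1  16.6  56.3  20.7   3.4] 109.5 114.3
[269. 207.] 132 [531.5  15.   72.7  20.1  14. ] 107.9 114.4
[299. 207.] 123 [532.9 -81.1  64.7  21.6   5.3] 107.2 113.5
[259. 210.] 104 [522.9  46.7  72.4  14.6  14.7] 107.9 113.3
[287. 209.] 119 [524.7 -42.6  46.5  25.8  -1.9] 107.6 114.6
tray
[395. 225.] 359 [ 480.1 -393.1  242.   141.9   -3.7] 18.5 29.6
[393. 226.] 3063 [ 484.6 -399.1  248.   152.4   -3.6] 4.0 29.6
holder
[168. 266.] 174 [362.1 341.5 129.3  56.7  39.6] 21.4 28.0
[162. 255.] 21 [398.2 360.1  29.   13.5 -85.7] 44.8 48.0
[174. 270.] 71 [355.4 330.2  65.8  23.9  39.2] 42.9 49.9
[166. 264.] 126 [364.4 337.6  60.7  18.4  38.6] 91.2 97.9
hatch
[189. 188.] 1036 [564.2 241.6 242.3  54.7  -5.5] 281.5 296.0
0.14 [0.555606   0.24370958 0.13072063]
0.18 [0.56300891 0.24515468 0.17561162]
0.22 [0.44974031 0.23736379 0.21822242]
0.26 [0.56872647 0.23111451 0.25132282]
```

View pics/crop0.png

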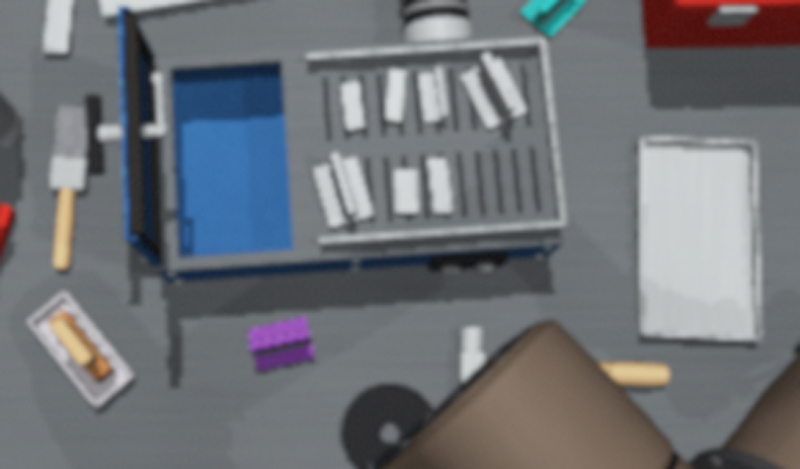

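The crop confirms two white tees on the deck, at (345,187) and (493,90), and five chips. The purple and turquoise pieces are off the deck. First move: above the right-hand tee.

Emit:
apply_moves --targets '[{"dp": [0.356,0.469,0.0],"yaw": 0},{"dp": [0.356,0.469,0.0],"yaw": 0},{"dp": [0.356,0.469,0.0],"yaw": 0},{"dp": [0.356,0.469,0.0],"yaw": 0},{"dp": [0.356,0.469,0.0],"yaw": 0},{"dp": [0.356,0.469,0.0],"yaw": 0},{"dp": [0.356,0.469,0.0],"yaw": 0},{"dp": [0.356,0.469,0.0],"yaw": 0},{"dp": [0.356,0.469,0.0],"yaw": 0},{"dp": [0.356,0.469,0.0],"yaw": 0},{"dp": [0.356,0.469,0.0],"yaw": 0},{"dp": [0.356,0.469,0.0],"yaw": 0},{"dp": [0.356,0.469,0.0],"yaw": 0},{"dp": [0.356,0.469,0.0],"yaw": 0},{"dp": [0.356,0.469,0.0],"yaw": 0},{"dp": [0.356,0.469,0.0],"yaw": 0},{"dp": [0.356,0.469,0.0],"yaw": 0},{"dp": [0.356,0.469,0.0],"yaw": 0}]' --grip 0 --squeeze 30

```text
time_s: 1.6
tcp_pos: [0.6366, -0.1452, 0.2483]
eef_rot: [180.0, -0.0, -155.4]
contact_force: [0.2, -0.2, 0.7]
gripper_width: 0.0439
gripper_force: 0.0
```

Emit:
apply_moves --targets '[{"dp": [0,0,-0.03],"yaw": -1},{"dp": [0,0,-0.06],"yaw": -1},{"dp": [0,0,-0.085],"yaw": -1},{"dp": [0,0,-0.1],"yaw": -1},{"dp": [0,0,-0.107],"yaw": -1},{"dp": [0,0,-0.107],"yaw": -1},{"dp": [0,0,-0.107],"yaw": -1}]'

```text
time_s: 2.18
tcp_pos: [0.6373, -0.1455, 0.1424]
eef_rot: [-180.0, 0.0, -156.4]
contact_force: [0.4, 0.7, 0.6]
gripper_width: 0.0435
gripper_force: 0.0
```

Emit:
apply_moves --targets '[{"dp": [0,0,0],"yaw": 0},{"dp": [0,0,0],"yaw": 0},{"dp": [0,0,0],"yaw": 0},{"dp": [0,0,0],"yaw": 0},{"dp": [0,0,0],"yaw": 0},{"dp": [0,0,0],"yaw": 0},{"dp": [0,0,0.01],"yaw": 0},{"dp": [0,0,0.03],"yaw": 0},{"dp": [0,0,0.06],"yaw": 0},{"dp": [0,0,0.09],"yaw": 0},{"dp": [0,0,0.107],"yaw": 0},{"dp": [0,0,0.107],"yaw": 0}]' --grip 1 --squeeze 40

```text
time_s: 3.18
tcp_pos: [0.6389, -0.1448, 0.2536]
eef_rot: [-179.8, 0.3, -156.3]
contact_force: [0.3, 0.2, -4.3]
gripper_width: 0.0077
gripper_force: 40.0
```

Emit:
apply_moves --targets '[{"dp": [-0.015,-0.038,0],"yaw": -4},{"dp": [-0.029,-0.072,0],"yaw": -8},{"dp": [-0.043,-0.108,0],"yaw": -12},{"dp": [-0.058,-0.144,0],"yaw": -16},{"dp": [-0.072,-0.18,0],"yaw": -20},{"dp": [-0.087,-0.215,0],"yaw": -24},{"dp": [-0.098,-0.242,0],"yaw": -27.2},{"dp": [-0.102,-0.252,0],"yaw": -27.2},{"dp": [-0.102,-0.252,-0.02],"yaw": -27.2},{"dp": [-0.102,-0.252,-0.05],"yaw": -27.2},{"dp": [-0.102,-0.252,-0.085],"yaw": -27.2},{"dp": [-0.102,-0.252,-0.12],"yaw": -27.2},{"dp": [-0.102,-0.252,-0.15],"yaw": -27.2},{"dp": [-0.102,-0.252,-0.175],"yaw": -27.2},{"dp": [-0.102,-0.252,-0.187],"yaw": -27.2},{"dp": [-0.102,-0.252,-0.195],"yaw": -27.2},{"dp": [-0.102,-0.252,-0.2],"yaw": -27.2},{"dp": [-0.102,-0.252,-0.202],"yaw": -27.2},{"dp": [-0.102,-0.252,-0.202],"yaw": -27.2},{"dp": [-0.102,-0.252,-0.202],"yaw": -27.2}]'

```text
time_s: 4.85
tcp_pos: [0.5361, -0.3969, 0.048]
eef_rot: [-180.0, 0.1, 176.4]
contact_force: [0.8, 0.1, -3.5]
gripper_width: 0.0074
gripper_force: 40.0
```

Emit:
apply_moves --targets '[{"dp": [0,0,-0.001],"yaw": 0},{"dp": [0,0,-0.002],"yaw": 0},{"dp": [0,0,-0.002],"yaw": 0},{"dp": [0,0,-0.002],"yaw": 0}]'

```text
time_s: 5.18
tcp_pos: [0.5361, -0.397, 0.0464]
eef_rot: [-179.9, 0.1, 176.5]
contact_force: [-1.6, 2.3, 6.3]
gripper_width: 0.0077
gripper_force: 40.0
```

Emit:
apply_moves --targets '[{"dp": [0,0,0],"yaw": 0},{"dp": [0,0,0],"yaw": 0},{"dp": [0,0,0],"yaw": 0},{"dp": [0,0,0],"yaw": 0},{"dp": [0,0,0.03],"yaw": 0},{"dp": [0,0,0.07],"yaw": 0},{"dp": [0,0,0.11],"yaw": 0},{"dp": [0,0,0.15],"yaw": 0},{"dp": [0,0,0.19],"yaw": 0},{"dp": [0,0,0.204],"yaw": 0}]' --grip 0

```text
time_s: 6.02
tcp_pos: [0.5369, -0.398, 0.2559]
eef_rot: [-179.7, 0.4, 176.5]
contact_force: [0.8, -1.4, 1.0]
gripper_width: 0.0438
gripper_force: 0.0
```

```bash
cat >> h.py <<'E'
def tops():
    c=cap("top"); W=cloud(c); z=W[...,2]; im=c["image"].astype(int)
    t=(W[...,1]<-.3)&(W[...,0]<.66)&(W[...,1]>-.5)&(W[...,0]>.33)
    print("tray tees");[print(*b) for b in blobs(t&(z>.05)&(z<.075),W)]
    X=(W[...,:2]-[.575,.0244])@np.array([[.9986,-.0523],[.0523,.9986]])  # station x,y
    d=(abs(X[...,0])<.104)&(X[...,1]>-.228)&(X[...,1]<.08)
    print("deck tall");[print(*b) for b in blobs(d&(z>.135)&(z<.17),W)]
    S=np.concatenate([X,z[...,None]],-1)
    sat=im.max(2)-im.min(2); br=im.min(2)
    print("bright, STATION frame");[print(*b) for b in blobs(d&(br>165)&(sat<30)&(z<.128),S)]
    return c,W,S
E
python3 - <<'E'
from h import *
tops()
E
```

```text
tray tees
[395. 211.] 42 [ 528.3 -393.9   55.2    8.7   -1.7] 60.7 67.1
deck tall
[264. 207.] 73 [524.5  30.6  70.    8.   15.4] 157.5 165.0
bright, STATION frame
[283. 174.] 110 [ 61.7 -61.4  63.3  19.5 -11.7] 109.4 116.1
[296. 174.] 134 [  57.1 -105.2   61.    28.5    1.9] 106.5 127.4
[267. 178.] 109 [ 51.  -10.9  58.   21.1   2. ] 109.6 122.3
[269. 207.] 141 [-42.7  -7.6  73.9  20.8  11.7] 107.7 118.7
[299. 207.] 136 [ -48.9 -103.5   64.8   22.3    1.6] 106.3 115.1
[259. 210.] 115 [-51.2  25.3  71.9  16.1  11.5] 107.7 116.1
[287. 209.] 135 [-51.8 -64.6  51.9  26.   -5. ] 107.1 117.2
```

Emit:
apply_moves --targets '[{"dp": [-0.002,0.04,0],"yaw": 2},{"dp": [-0.004,0.08,0],"yaw": 4},{"dp": [-0.004,0.12,0],"yaw": 6},{"dp": [-0.005,0.16,0],"yaw": 8},{"dp": [-0.006,0.2,0],"yaw": 10},{"dp": [-0.007,0.24,0],"yaw": 12},{"dp": [-0.008,0.28,0],"yaw": 14},{"dp": [-0.009,0.32,0],"yaw": 16},{"dp": [-0.01,0.36,0],"yaw": 18},{"dp": [-0.01,0.395,0],"yaw": 19},{"dp": [-0.0105,0.418,0],"yaw": 19},{"dp": [-0.0105,0.4275,0],"yaw": 19},{"dp": [-0.0105,0.4275,-0.02],"yaw": 19},{"dp": [-0.0105,0.4275,-0.05],"yaw": 19},{"dp": [-0.0105,0.4275,-0.08],"yaw": 19},{"dp": [-0.0105,0.4275,-0.1],"yaw": 19},{"dp": [-0.0105,0.4275,-0.107],"yaw": 19},{"dp": [-0.0105,0.4275,-0.107],"yaw": 19},{"dp": [-0.0105,0.4275,-0.107],"yaw": 19}]'

```text
time_s: 7.65
tcp_pos: [0.5253, 0.0306, 0.1422]
eef_rot: [-180.0, 0.0, -164.6]
contact_force: [0.4, -0.1, 0.1]
gripper_width: 0.0436
gripper_force: 0.0
```

Emit:
apply_moves --targets '[{"dp": [0,0,0],"yaw": 0},{"dp": [0,0,0],"yaw": 0},{"dp": [0,0,0],"yaw": 0},{"dp": [0,0,0],"yaw": 0},{"dp": [0,0,0],"yaw": 0},{"dp": [0,0,0],"yaw": 0},{"dp": [0,0,0.01],"yaw": 0},{"dp": [0,0,0.03],"yaw": 0},{"dp": [0,0,0.06],"yaw": 0},{"dp": [0,0,0.09],"yaw": 0},{"dp": [0,0,0.107],"yaw": 0},{"dp": [0,0,0.107],"yaw": 0}]' --grip 1 --squeeze 40

```text
time_s: 8.65
tcp_pos: [0.5264, 0.0313, 0.2531]
eef_rot: [180.0, 0.4, -164.5]
contact_force: [1.1, -0.4, -4.0]
gripper_width: 0.0079
gripper_force: 40.0
```

Emit:
apply_moves --targets '[{"dp": [-0.009,-0.035,0],"yaw": -2},{"dp": [-0.018,-0.073,0],"yaw": -4},{"dp": [-0.027,-0.11,0],"yaw": -6},{"dp": [-0.037,-0.15,0],"yaw": -8},{"dp": [-0.047,-0.19,0],"yaw": -10},{"dp": [-0.057,-0.23,0],"yaw": -12},{"dp": [-0.067,-0.27,0],"yaw": -14},{"dp": [-0.077,-0.31,0],"yaw": -16},{"dp": [-0.087,-0.35,0],"yaw": -18},{"dp": [-0.096,-0.385,0],"yaw": -19},{"dp": [-0.102,-0.41,0],"yaw": -19},{"dp": [-0.1045,-0.4195,0],"yaw": -19},{"dp": [-0.1045,-0.4195,0],"yaw": -19}]'

```text
time_s: 9.73
tcp_pos: [0.4186, -0.3901, 0.2467]
eef_rot: [179.9, -0.2, 176.2]
contact_force: [0.3, 0.5, -3.5]
gripper_width: 0.0077
gripper_force: 40.0
```

Emit:
apply_moves --targets '[{"dp": [0,0,-0.02],"yaw": 0},{"dp": [0,0,-0.05],"yaw": 0},{"dp": [0,0,-0.085],"yaw": 0},{"dp": [0,0,-0.12],"yaw": 0},{"dp": [0,0,-0.15],"yaw": 0},{"dp": [0,0,-0.175],"yaw": 0},{"dp": [0,0,-0.19],"yaw": 0},{"dp": [0,0,-0.197],"yaw": 0},{"dp": [0,0,-0.201],"yaw": 0},{"dp": [0,0,-0.203],"yaw": 0},{"dp": [0,0,-0.204],"yaw": 0},{"dp": [0,0,-0.204],"yaw": 0},{"dp": [0,0,-0.204],"yaw": 0}]'

```text
time_s: 10.82
tcp_pos: [0.4205, -0.3882, 0.0463]
eef_rot: [-180.0, 0.0, 176.5]
contact_force: [-2.7, 4.9, 7.2]
gripper_width: 0.0078
gripper_force: 40.0
```

Emit:
apply_moves --targets '[{"dp": [0,0,0],"yaw": 0},{"dp": [0,0,0],"yaw": 0},{"dp": [0,0,0],"yaw": 0},{"dp": [0,0,0],"yaw": 0},{"dp": [0,0,0.03],"yaw": 0},{"dp": [0,0,0.07],"yaw": 0},{"dp": [0,0,0.11],"yaw": 0},{"dp": [0,0,0.15],"yaw": 0},{"dp": [0,0,0.19],"yaw": 0},{"dp": [0,0,0.21],"yaw": 0},{"dp": [0,0,0.214],"yaw": 0}]' --grip 0

```text
time_s: 11.73
tcp_pos: [0.422, -0.39, 0.2643]
eef_rot: [-179.8, 0.4, 176.5]
contact_force: [1.1, 0.5, 0.1]
gripper_width: 0.0437
gripper_force: 0.0
```

```bash
python3 - <<'E'
from h import *
c,W,S=tops()
cv2.imwrite("pics/top1.png",cv2.resize(c["image"][140:310,140:430,::-1],(800,469),interpolation=cv2.INTER_CUBIC))
z=W[...,2]; m=(W[...,1]<-.3)&(W[...,0]>.6)&(z>.1)
print("toolbox",np.nanmin(W[m],0),np.nanmax(W[m],0))
# upstand line fits in world
for lo,hi in((-.115,-.1),(.1,.115)):
    m=(S[...,0]>lo)&(S[...,0]<hi)&(S[...,1]>-.22)&(S[...,1]<.04)&(z>.117)&(z<.13)
    print(np.polyfit(S[m][:,1],S[m][:,0],1), m.sum())
E
```

```text
tray tees
deck tall
bright, STATION frame
[283. 174.] 115 [ 61.  -61.5  64.6  19.8  -6.8] 109.8 120.5
[297. 174.] 149 [  57.1 -104.9   57.8   28.7    1.2] 106.8 128.0
[267. 177.] 108 [ 53.4 -11.1  60.6  21.    1.5] 109.8 117.9
[299. 207.] 131 [ -47.7 -103.2   64.5   21.8    1.7] 106.9 114.6
[287. 209.] 126 [-51.8 -64.5  50.9  25.8  -4.6] 107.7 116.2
toolbox [ 0.70976923 -0.71353704  0.10002615] [ 0.92114815 -0.3444592   0.21317198]
[ 0.00506792 -0.10649337] 141
[0.00342155 0.1069421 ] 157
```

Emit:
apply_moves --targets '[{"dp": [0.003,0.03,0.02],"yaw": 2},{"dp": [0.005,0.065,0.04],"yaw": 4},{"dp": [0.008,0.1,0.06],"yaw": 7},{"dp": [0.01,0.14,0.071],"yaw": 10},{"dp": [0.012,0.18,0.071],"yaw": 13},{"dp": [0.015,0.22,0.071],"yaw": 16},{"dp": [0.018,0.26,0.071],"yaw": 19},{"dp": [0.022,0.3,0.071],"yaw": 22},{"dp": [0.026,0.34,0.071],"yaw": 25},{"dp": [0.03,0.38,0.071],"yaw": 28},{"dp": [0.025,0.42,0.071],"yaw": 30},{"dp": [0.018,0.458,0.071],"yaw": 32},{"dp": [0.01,0.497,0.071],"yaw": 34},{"dp": [0.001,0.535,0.071],"yaw": 36},{"dp": [-0.01,0.572,0.071],"yaw": 38},{"dp": [-0.022,0.61,0.071],"yaw": 40},{"dp": [-0.034,0.648,0.071],"yaw": 42},{"dp": [-0.045,0.685,0.071],"yaw": 42.7},{"dp": [-0.053,0.715,0.071],"yaw": 42.7},{"dp": [-0.056,0.727,0.071],"yaw": 42.7}]'

```text
time_s: 13.45
tcp_pos: [0.3628, 0.3415, 0.3279]
eef_rot: [-180.0, -0.1, -140.7]
contact_force: [0.2, 0.4, -1.4]
gripper_width: 0.0434
gripper_force: 0.0
```

```bash
python3 - <<'E'
from h import *
s=get_state(); print(s["joints"],s["tcp_pos"],s["eef_rot"])
c,W,S=tops(); z=W[...,2]
print(-W[0,0])
# holder/scraper visible?
t=(abs(W[...,0]-.364)<.09)&(abs(W[...,1]-.34)<.09)
[print(*b) for b in blobs(t&(z>.07)&(z<.1),W)]
w=cap("wrist"); print(w["T_tool_cam"],w["fx"])
cv2.imwrite("pics/w1.png",w["image"][:,:,::-1])
c=cap("scene"); cv2.imwrite("pics/s1.png",c["image"][:,:,::-1])
E
```

```text
[ 6.58836507e+01  1.13275562e+00 -1.33939423e+01 -2.88505158e-02
 -7.55821881e+01 -1.16615034e+02] [0.36284084 0.34152714 0.32786333] [-1.79976188e+02 -1.09861328e-01 -1.40738616e+02]
tray tees
[395. 207.] 70 [ 534.6 -395.3   70.7   10.4   -1.1] 60.4 68.1
[396. 242.] 84 [ 419.5 -385.4   68.9   10.2   -5.3] 61.0 68.7
deck tall
bright, STATION frame
[283. 174.] 113 [ 61.4 -61.2  64.1  19.9  -7.2] 109.3 119.5
[297. 174.] 146 [  57.4 -104.9   60.6   29.1    1.7] 107.1 127.3
[267. 178.] 109 [ 52.9 -11.   58.4  21.3   1.7] 109.8 118.0
[299. 207.] 135 [ -48.  -103.3   64.4   22.9    0.5] 107.4 117.0
[287. 209.] 130 [-51.8 -64.5  50.1  25.9  -4.8] 107.1 115.8
[-1.81183742 -1.37850239  0.57558271]
[166. 264.] 124 [363.4 337.1  56.7  18.6  40.2] 90.2 98.5
[[ 3.39023646e-04 -9.57749348e-01 -2.87604019e-01  7.93537002e-02]
 [ 9.99998980e-01  7.23778648e-04 -1.23146829e-03  3.90527964e-05]
 [ 1.38759960e-03 -2.87603308e-01  9.57748616e-01 -1.37021153e-01]
 [ 0.00000000e+00  0.00000000e+00  0.00000000e+00  1.00000000e+00]] 297.3186396354542
```

View pics/w1.png

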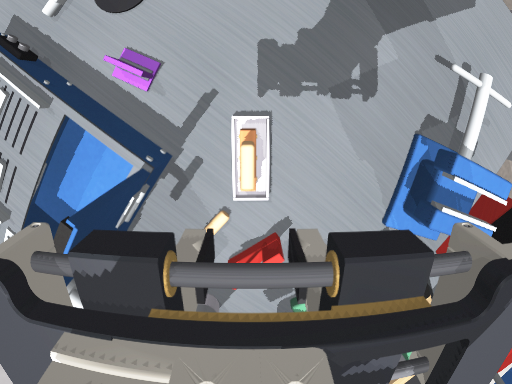

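The wrist view shows the scraper in its holder at (247,160), upright and aligned with the jaws. I'll cast that pixel to check the offset. Both tees stand in the tray.

```bash
cat >> h.py <<'E'
from scipy.spatial.transform import Rotation as Ro
def wcast(w,uv,zp,s):
    uv=np.atleast_2d(uv).astype(float); d=(uv-[w["cx"],w["cy"]])/w["fx"]; th=np.hypot(*d.T); 
    k=np.sinc(th/np.pi)
    ray=np.c_[d*k[:,None],np.cos(th)]
    T=np.array(w["T_tool_cam"]); R=Ro.from_euler("xyz",s["eef_rot"],degrees=True).as_matrix()
    o=R@T[:3,3]+s["tcp_pos"]; v=ray@T[:3,:3].T@R.T
    return o+v*((zp-o[2])/v[:,2])[:,None]
E
python3 - <<'E'
from h import *
s=get_state(); w=cap("wrist"); im=w["image"]; print(s["tcp_pos"],s["eef_rot"],w["cx"],w["cy"])
hsv=cv2.cvtColor(im,cv2.COLOR_RGB2HSV).astype(int)
m=(hsv[...,0]>8)&(hsv[...,0]<25)&(hsv[...,1]>70)
reg=np.zeros_like(m); reg[100:205,225:275]=1
for name,mm,zp in(("all",m&reg,.07),("grip",m&reg&(hsv[...,2]>200),.092)):
    v,u=np.nonzero(mm); P=wcast(w,np.c_[u,v],zp,s); print(name,len(u),rect(P[:,:2]),u.min(),u.max(),v.min(),v.max())
v,u=np.nonzero(reg&(im.min(2)>150)); P=wcast(w,np.c_[u,v],.02,s); print(rect(P[:,:2]))
E
```

```text
[0.36371617 0.33877642 0.32812012] [-1.79946196e+02 -1.41378532e-01 -1.40779551e+02] 250.86341270076346 193.7737500675724
all 436 [359.5 332.3  84.1  22.6  39.5] 241 258 130 191
grip 244 [356.8 330.3  78.4  20.9  40. ] 241 258 131 191
[357.7 329.9 161.5  77.6  39.3]
```

Emit:
apply_moves --targets '[{"dp": [-0.001,-0.001,-0.03],"yaw": 0.5},{"dp": [-0.001,-0.001,-0.07],"yaw": 0.5},{"dp": [-0.001,-0.001,-0.11],"yaw": 0.5},{"dp": [-0.001,-0.001,-0.15],"yaw": 0.5},{"dp": [-0.001,-0.001,-0.185],"yaw": 0.5},{"dp": [-0.001,-0.001,-0.215],"yaw": 0.5},{"dp": [-0.001,-0.001,-0.24],"yaw": 0.5},{"dp": [-0.001,-0.001,-0.252],"yaw": 0.5},{"dp": [-0.001,-0.001,-0.258],"yaw": 0.5},{"dp": [-0.001,-0.001,-0.258],"yaw": 0.5},{"dp": [-0.001,-0.001,-0.258],"yaw": 0.5}]'

```text
time_s: 14.57
tcp_pos: [0.3638, 0.337, 0.0722]
eef_rot: [180.0, 0.0, -140.4]
contact_force: [-0.3, -0.1, 0.3]
gripper_width: 0.0437
gripper_force: 0.0
```

Emit:
apply_moves --targets '[{"dp": [0,0,0],"yaw": 0},{"dp": [0,0,0],"yaw": 0},{"dp": [0,0,0],"yaw": 0},{"dp": [0,0,0],"yaw": 0},{"dp": [0,0,0],"yaw": 0},{"dp": [0,0,0],"yaw": 0}]' --grip 1 --squeeze 50

```text
time_s: 15.07
tcp_pos: [0.3633, 0.3376, 0.0721]
eef_rot: [180.0, 0.0, -140.4]
contact_force: [-1.8, -1.5, 5.7]
gripper_width: 0.0176
gripper_force: 50.0
```

Emit:
apply_moves --targets '[{"dp": [0,0,0.01],"yaw": 0},{"dp": [0,0,0.03],"yaw": 0},{"dp": [0,0,0.065],"yaw": 0},{"dp": [0,0,0.105],"yaw": 0},{"dp": [0,0,0.145],"yaw": 0},{"dp": [0,0,0.185],"yaw": 0},{"dp": [0,0,0.225],"yaw": 0},{"dp": [0,0,0.265],"yaw": 0},{"dp": [0,0,0.295],"yaw": 0},{"dp": [0,0,0.303],"yaw": 0},{"dp": [0.008,-0.035,0.303],"yaw": -3},{"dp": [0.018,-0.073,0.303],"yaw": -6},{"dp": [0.028,-0.11,0.303],"yaw": -9},{"dp": [0.037,-0.147,0.303],"yaw": -12},{"dp": [0.047,-0.185,0.303],"yaw": -15},{"dp": [0.057,-0.223,0.303],"yaw": -18},{"dp": [0.067,-0.26,0.303],"yaw": -21},{"dp": [0.077,-0.297,0.303],"yaw": -24},{"dp": [0.087,-0.333,0.303],"yaw": -27}]'

```text
time_s: 16.65
tcp_pos: [0.4496, 0.0025, 0.3737]
eef_rot: [180.0, -0.1, -167.5]
contact_force: [1.3, 0.8, -2.6]
gripper_width: 0.0175
gripper_force: 50.0
```

Emit:
apply_moves --targets '[{"dp": [0.03,-0.02,0],"yaw": -2},{"dp": [0.064,-0.041,0],"yaw": -4},{"dp": [0.098,-0.063,0],"yaw": -6},{"dp": [0.132,-0.085,0],"yaw": -8},{"dp": [0.165,-0.107,0],"yaw": -9.75},{"dp": [0.184,-0.122,0],"yaw": -9.75},{"dp": [0.19,-0.1265,0],"yaw": -9.75},{"dp": [0.19,-0.1265,-0.03],"yaw": -9.75},{"dp": [0.19,-0.1265,-0.06],"yaw": -9.75},{"dp": [0.19,-0.1265,-0.1],"yaw": -9.75},{"dp": [0.19,-0.1265,-0.13],"yaw": -9.75},{"dp": [0.19,-0.1265,-0.155],"yaw": -9.75},{"dp": [0.19,-0.1265,-0.165],"yaw": -9.75},{"dp": [0.19,-0.1265,-0.165],"yaw": -9.75}]'

```text
time_s: 17.82
tcp_pos: [0.6382, -0.1217, 0.206]
eef_rot: [180.0, -0.4, -177.1]
contact_force: [-0.1, -0.6, -2.0]
gripper_width: 0.0176
gripper_force: 50.0
```

```bash
python3 - <<'E'
from h import *
s=get_state(); print(s["joints"],s["tcp_pos"],s["eef_rot"])
c=cap("scene"); cv2.imwrite("pics/s2.png",cv2.resize(c["image"][80:340,100:400,::-1],(690,600),interpolation=cv2.INTER_CUBIC))
c,W,S=tops()
E
```

```text
[ 6.34085704e+00  2.00098658e+01 -5.80500961e+00 -5.58111027e-02
 -6.45478071e+01 -9.34456122e+01] [ 0.63820729 -0.12174597  0.20600023] [ 179.97164686   -0.36505709 -177.12880963]
tray tees
[395. 207.] 70 [ 535.7 -395.    70.     9.4   -3.1] 59.3 68.2
[396. 242.] 78 [ 420.4 -386.3   70.7    9.7   -5.1] 61.0 73.2
deck tall
[311. 180.] 34 [ 605.8 -114.2   42.3   19.4   37.6] 156.2 169.9
bright, STATION frame
[283. 174.] 68 [ 62.4 -63.   58.5  16.5  -5. ] 108.6 115.6
[296. 176.] 99 [  49.6 -105.    44.3   28.2    2.4] 106.6 127.0
[298. 200.] 34 [ -26.7 -100.4   20.3   18.2   45.7] 107.5 115.0
[298. 212.] 37 [-64.7 -99.   29.    9.9  -5.9] 107.9 113.3
```

View pics/s2.png

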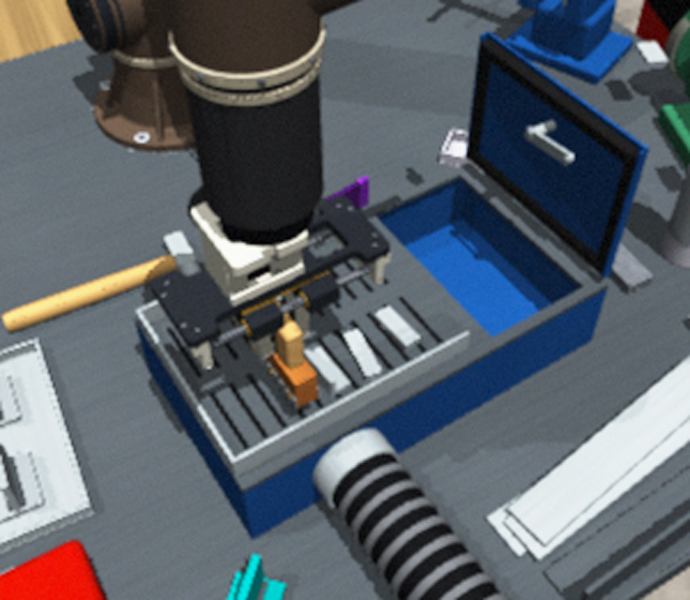

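The scene view shows the scraper held upright at (293,370), behind the chips, with the hatch clear. I'll lower it to the deck and wipe the far lane.

Emit:
apply_moves --targets '[{"dp": [-0.003,0,-0.015],"yaw": 0},{"dp": [-0.003,0,-0.028],"yaw": 0},{"dp": [-0.003,0,-0.036],"yaw": 0},{"dp": [-0.003,0,-0.04],"yaw": 0},{"dp": [-0.003,0,-0.041],"yaw": 0},{"dp": [-0.003,0,-0.041],"yaw": 0},{"dp": [-0.003,0,-0.041],"yaw": 0}]'

```text
time_s: 18.5
tcp_pos: [0.6379, -0.1222, 0.1697]
eef_rot: [-180.0, 0.1, -177.1]
contact_force: [0.0, -1.2, -2.1]
gripper_width: 0.0178
gripper_force: 50.0
```

Emit:
apply_moves --targets '[{"dp": [-0.0005,0.01,0],"yaw": 0},{"dp": [-0.001,0.022,0],"yaw": 0},{"dp": [-0.0015,0.034,0],"yaw": 0},{"dp": [-0.002,0.046,0],"yaw": 0},{"dp": [-0.003,0.058,0],"yaw": 0},{"dp": [-0.0035,0.07,0],"yaw": 0},{"dp": [-0.004,0.082,0],"yaw": 0},{"dp": [-0.0045,0.094,0],"yaw": 0},{"dp": [-0.005,0.106,0],"yaw": 0},{"dp": [-0.0055,0.118,0],"yaw": 0},{"dp": [-0.006,0.13,0],"yaw": 0},{"dp": [-0.007,0.142,0],"yaw": 0},{"dp": [-0.0075,0.154,0],"yaw": 0},{"dp": [-0.008,0.166,0],"yaw": 0},{"dp": [-0.0085,0.178,0],"yaw": 0}]'

```text
time_s: 19.75
tcp_pos: [0.6286, 0.0572, 0.1685]
eef_rot: [180.0, -0.0, -177.1]
contact_force: [0.6, -0.2, -2.0]
gripper_width: 0.0174
gripper_force: 50.0
```

```bash
python3 - <<'E'
from h import *
c,W,S=tops(); 
for n in("top","scene"):
    if n=="scene": c=cap(n); W=cloud(c)
    X=(W[...,:2]-[.575,.0244])@np.array([[.9988,-.048],[.048,.9988]])
    z=W[...,2]; im=c["image"].astype(int)
    for lo in (.14,.18,.22,.26,.28):
        m=(z>lo)&(z<lo+.02)&(X[...,1]>.15)&(X[...,1]<.27)&(abs(X[...,0])<.12)
        if m.sum()>5: print(n,lo,m.sum(),np.round(np.percentile(X[m][:,1],[2,10,50,90]),3))
cv2.imwrite("pics/s3.png",cv2.resize(c["image"][80:340,100:400,::-1],(690,600),interpolation=cv2.INTER_CUBIC))
E
```

```text
tray tees
[395. 206.] 70 [ 535.  -394.7   70.7   10.4   -2.5] 60.1 71.9
[396. 242.] 88 [ 420.  -386.5   70.7   10.7   -2.4] 60.1 68.9
deck tall
[255. 184.] 65 [600.4  57.1  36.4  21.8  -0.7] 139.9 166.0
bright, STATION frame
[299. 207.] 137 [ -47.9 -103.4   64.9   22.7    2.2] 107.5 114.9
[287. 210.] 112 [-51.8 -64.8  50.8  25.8  -5.7] 106.6 115.5
scene 0.14 307 [0.214 0.22  0.222 0.223]
scene 0.18 346 [0.215 0.221 0.222 0.224]
scene 0.22 397 [0.19  0.212 0.223 0.224]
scene 0.26 211 [0.208 0.208 0.21  0.213]
scene 0.28 549 [0.208 0.21  0.22  0.225]
```

View pics/s3.png

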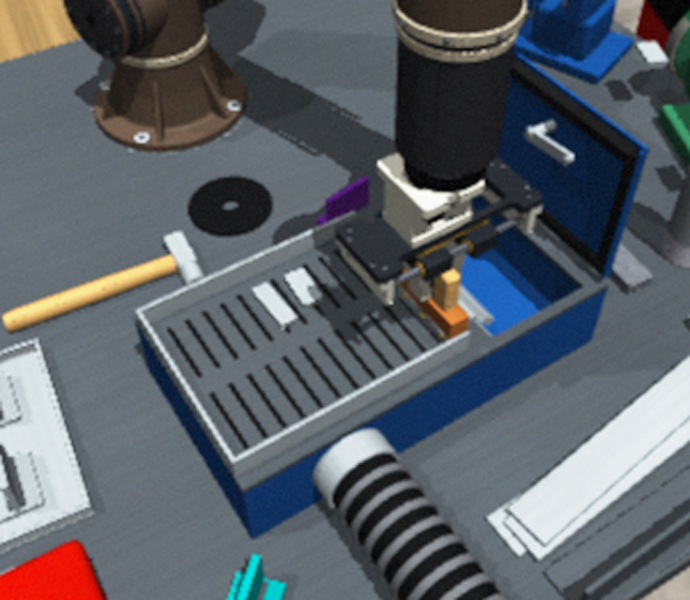

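The scene shows the far-lane chips at the deck's left edge, around (475,300), ahead of the scraper. The hatch is clear. I'll finish the stroke.

Emit:
apply_moves --targets '[{"dp": [-0.0005,0.012,0],"yaw": 0},{"dp": [-0.001,0.024,0],"yaw": 0},{"dp": [-0.0015,0.036,0],"yaw": 0},{"dp": [-0.002,0.046,0],"yaw": 0},{"dp": [-0.0025,0.054,0],"yaw": 0},{"dp": [-0.0025,0.056,0],"yaw": 0},{"dp": [-0.0025,0.056,0],"yaw": 0}]'

```text
time_s: 20.43
tcp_pos: [0.6262, 0.1127, 0.1685]
eef_rot: [180.0, -0.0, -177.1]
contact_force: [0.8, -0.1, -2.7]
gripper_width: 0.0179
gripper_force: 50.0
```

Emit:
apply_moves --targets '[{"dp": [0.0015,-0.02,0.002],"yaw": 0},{"dp": [0.002,-0.045,0.02],"yaw": 0},{"dp": [0.0025,-0.065,0.05],"yaw": 0},{"dp": [0.003,-0.08,0.075],"yaw": 0},{"dp": [0.003,-0.12,0.075],"yaw": 0},{"dp": [0.003,-0.16,0.075],"yaw": 0},{"dp": [0.003,-0.2,0.075],"yaw": 0},{"dp": [0.003,-0.225,0.075],"yaw": 0},{"dp": [0.003,-0.236,0.075],"yaw": 0},{"dp": [0.003,-0.236,0.075],"yaw": 0}]'

```text
time_s: 21.27
tcp_pos: [0.6287, -0.1271, 0.2434]
eef_rot: [-180.0, -0.0, -177.3]
contact_force: [-0.0, 1.3, -2.4]
gripper_width: 0.018
gripper_force: 50.0
```

```bash
python3 - <<'E'
from h import *
s=get_state(); print(s["tcp_pos"])
c,W,S=tops(); cv2.imwrite("pics/t4.png",cv2.resize(c["image"][140:250,180:360,::-1],(800,489),interpolation=cv2.INTER_CUBIC))
im=c["image"].astype(int); p=(abs(S[...,0])<.12)&(S[...,1]>.06)&(S[...,1]<.22)&(S[...,2]<.12)
sat=im.max(2)-im.min(2)
[print(*b) for b in blobs(p&(im.min(2)>110)&(sat<50),S)]
E
```

```text
[ 0.62865911 -0.12710169  0.243368  ]
tray tees
[395. 207.] 71 [ 535.  -394.7   70.7   10.8   -2.7] 60.6 70.2
[396. 242.] 80 [ 420.  -386.9   70.4   11.4   -3.1] 60.4 70.8
deck tall
bright, STATION frame
[299. 206.] 64 [ -49.1 -101.9   29.3   20.1   -7.9] 107.4 116.9
[200. 187.] 128 [ 35.9 208.2 169.   20.4  -2.4] 99.9 108.9
[226. 187.] 40 [ 54.9 127.4  53.7   8.5  -2.1] 26.1 39.6
[231. 186.] 44 [ 55.6 110.3  55.2   8.8   2.1] 23.6 31.4
[212. 232.] 124 [-110.9  169.6  102.9   46.    62.5] 99.9 106.6
```

View pics/t4.png

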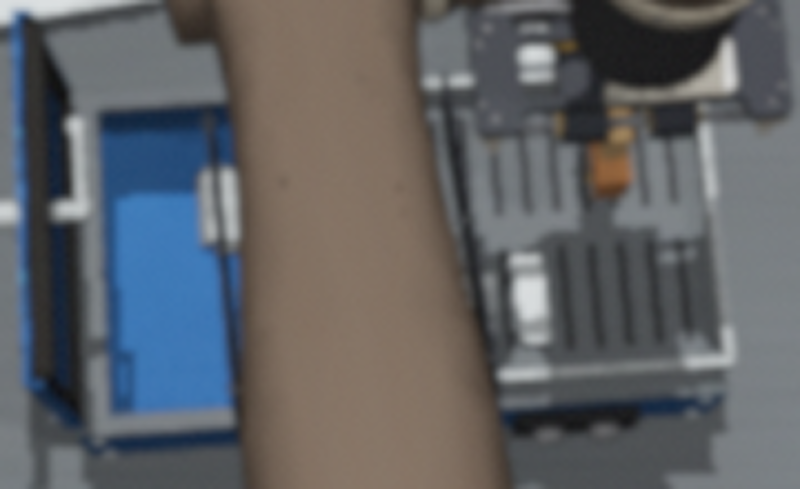

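The top view shows chips lying in the pit at (220,205). The near-lane chip is still on the deck at (528,300). Next, the near lane.

Emit:
apply_moves --targets '[{"dp": [-0.03,-0.001,0],"yaw": 0},{"dp": [-0.06,-0.002,0],"yaw": 0},{"dp": [-0.085,-0.003,0],"yaw": 0},{"dp": [-0.098,-0.0035,0],"yaw": 0},{"dp": [-0.1,-0.0035,0],"yaw": 0},{"dp": [-0.1,-0.0035,-0.02],"yaw": 0},{"dp": [-0.1,-0.0035,-0.04],"yaw": 0},{"dp": [-0.1,-0.0035,-0.06],"yaw": 0},{"dp": [-0.1,-0.0035,-0.071],"yaw": 0},{"dp": [-0.1,-0.0035,-0.075],"yaw": 0},{"dp": [-0.1,-0.0035,-0.075],"yaw": 0},{"dp": [-0.1,-0.0035,-0.075],"yaw": 0}]'

```text
time_s: 22.32
tcp_pos: [0.53, -0.1271, 0.169]
eef_rot: [-180.0, 0.0, -177.1]
contact_force: [0.4, 0.6, -2.0]
gripper_width: 0.0177
gripper_force: 50.0
```

Emit:
apply_moves --targets '[{"dp": [-0.0005,0.01,0],"yaw": 0},{"dp": [-0.001,0.022,0],"yaw": 0},{"dp": [-0.0015,0.034,0],"yaw": 0},{"dp": [-0.002,0.046,0],"yaw": 0},{"dp": [-0.003,0.058,0],"yaw": 0},{"dp": [-0.0035,0.07,0],"yaw": 0},{"dp": [-0.004,0.082,0],"yaw": 0},{"dp": [-0.0045,0.094,0],"yaw": 0},{"dp": [-0.005,0.106,0],"yaw": 0},{"dp": [-0.0055,0.118,0],"yaw": 0},{"dp": [-0.006,0.13,0],"yaw": 0},{"dp": [-0.007,0.142,0],"yaw": 0},{"dp": [-0.0075,0.154,0],"yaw": 0},{"dp": [-0.008,0.166,0],"yaw": 0},{"dp": [-0.0085,0.178,0],"yaw": 0},{"dp": [-0.009,0.19,0],"yaw": 0},{"dp": [-0.0095,0.202,0],"yaw": 0},{"dp": [-0.01,0.214,0],"yaw": 0},{"dp": [-0.011,0.226,0],"yaw": 0},{"dp": [-0.0115,0.234,0],"yaw": 0}]'

```text
time_s: 23.98
tcp_pos: [0.5177, 0.108, 0.1685]
eef_rot: [180.0, 0.0, -177.1]
contact_force: [0.1, 0.2, -2.1]
gripper_width: 0.0177
gripper_force: 50.0
```

Emit:
apply_moves --targets '[{"dp": [0,0.003,0],"yaw": 0},{"dp": [0,0.003,0],"yaw": 0},{"dp": [0,-0.02,0.002],"yaw": 0},{"dp": [0,-0.045,0.02],"yaw": 0},{"dp": [0,-0.065,0.05],"yaw": 0},{"dp": [0,-0.085,0.09],"yaw": 0},{"dp": [0,-0.12,0.12],"yaw": 0},{"dp": [0,-0.15,0.15],"yaw": 0},{"dp": [-0.02,-0.18,0.18],"yaw": 0},{"dp": [-0.04,-0.2,0.2],"yaw": 0},{"dp": [-0.04,-0.2,0.2],"yaw": 0}]'

```text
time_s: 24.9
tcp_pos: [0.4763, -0.0974, 0.374]
eef_rot: [-179.9, 0.4, -177.3]
contact_force: [0.2, 0.3, -2.0]
gripper_width: 0.0177
gripper_force: 50.0
```

```bash
python3 - <<'E'
from h import *
s=get_state(); print(s["tcp_pos"],s["joints"])
c=cap("scene"); cv2.imwrite("pics/s5.png",cv2.resize(c["image"][80:340,100:400,::-1],(690,600),interpolation=cv2.INTER_CUBIC))
c,W,S=tops()
im=c["image"].astype(int); p=(abs(S[...,0])<.12)&(S[...,1]>.06)&(S[...,1]<.2)&(S[...,2]<.08)
sat=im.max(2)-im.min(2)
[print(*b) for b in blobs(p&(im.min(2)>110)&(sat<50),S)]
E
```

```text
[ 0.47629888 -0.09740253  0.37402698] [ 11.7828642   -1.34713163 -10.10807494   0.132415   -80.87576615
 -99.08152753]
tray tees
[395. 207.] 70 [ 535.2 -394.6   70.6    9.6   -3.1] 60.3 67.3
[396. 242.] 81 [ 419.9 -386.7   71.8   10.1   -4.7] 60.1 68.3
deck tall
bright, STATION frame
```

View pics/s5.png

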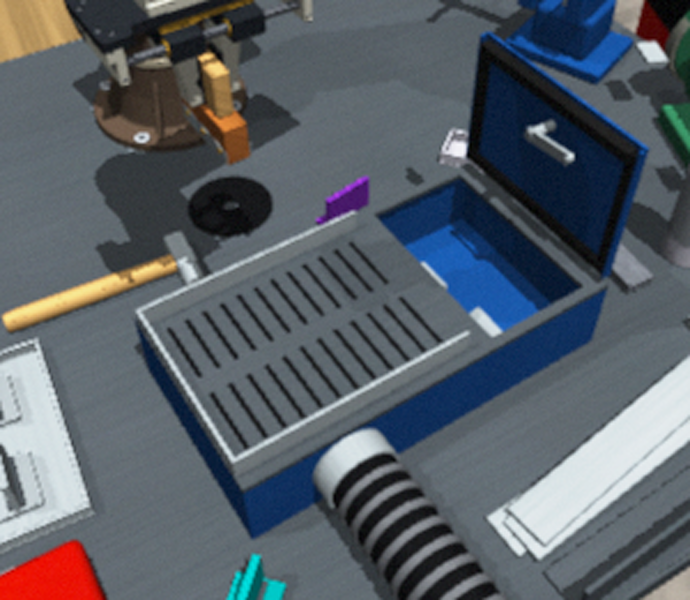

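The deck is clear, with no chips left, and chips show in the pit at (432,273) and (487,320). I'll return the scraper to its holder.

Emit:
apply_moves --targets '[{"dp": [-0.006,0.025,0.006],"yaw": 3},{"dp": [-0.015,0.055,0.006],"yaw": 6},{"dp": [-0.027,0.092,0.006],"yaw": 9},{"dp": [-0.034,0.129,0.006],"yaw": 12},{"dp": [-0.043,0.166,0.006],"yaw": 15},{"dp": [-0.053,0.203,0.006],"yaw": 18},{"dp": [-0.063,0.24,0.006],"yaw": 21},{"dp": [-0.073,0.277,0.006],"yaw": 24},{"dp": [-0.083,0.314,0.006],"yaw": 27},{"dp": [-0.093,0.35,0.006],"yaw": 30},{"dp": [-0.102,0.385,0.006],"yaw": 33},{"dp": [-0.109,0.412,0.006],"yaw": 36},{"dp": [-0.1135,0.428,0.006],"yaw": 36.75},{"dp": [-0.1145,0.4315,0.006],"yaw": 36.75},{"dp": [-0.1145,0.4315,0.006],"yaw": 36.75},{"dp": [-0.1145,0.4315,0.006],"yaw": 36.75}]'

```text
time_s: 26.33
tcp_pos: [0.3631, 0.3375, 0.3737]
eef_rot: [-180.0, -0.1, -140.4]
contact_force: [0.9, -0.9, -2.2]
gripper_width: 0.0178
gripper_force: 50.0
```

Emit:
apply_moves --targets '[{"dp": [0,0,-0.03],"yaw": 0},{"dp": [0,0,-0.07],"yaw": 0},{"dp": [0,0,-0.11],"yaw": 0},{"dp": [0,0,-0.15],"yaw": 0},{"dp": [0,0,-0.19],"yaw": 0},{"dp": [0,0,-0.225],"yaw": 0},{"dp": [0,0,-0.255],"yaw": 0},{"dp": [0,0,-0.275],"yaw": 0},{"dp": [0,0,-0.288],"yaw": 0},{"dp": [0,0,-0.296],"yaw": 0},{"dp": [0,0,-0.301],"yaw": 0},{"dp": [0,0,-0.303],"yaw": 0},{"dp": [0,0,-0.303],"yaw": 0},{"dp": [0,0,-0.303],"yaw": 0}]'

```text
time_s: 27.5
tcp_pos: [0.3638, 0.3383, 0.0726]
eef_rot: [180.0, 0.1, -140.4]
contact_force: [-0.2, 0.2, -2.6]
gripper_width: 0.0177
gripper_force: 50.0
```

Emit:
apply_moves --targets '[{"dp": [0,0,-0.001],"yaw": 0},{"dp": [0,0,-0.002],"yaw": 0},{"dp": [0,0,-0.002],"yaw": 0},{"dp": [0,0,-0.002],"yaw": 0}]'

```text
time_s: 27.83
tcp_pos: [0.3638, 0.3386, 0.072]
eef_rot: [180.0, 0.1, -140.3]
contact_force: [-5.6, -5.1, 19.4]
gripper_width: 0.0177
gripper_force: 50.0
```

Emit:
apply_moves --targets '[{"dp": [0,0,0],"yaw": 0},{"dp": [0,0,0],"yaw": 0},{"dp": [0,0,0],"yaw": 0},{"dp": [0,0,0],"yaw": 0},{"dp": [0,0,0.03],"yaw": 0},{"dp": [0,0,0.065],"yaw": 0},{"dp": [0,0,0.105],"yaw": 0},{"dp": [0,0,0.145],"yaw": 0},{"dp": [0,0,0.185],"yaw": 0},{"dp": [0,0,0.225],"yaw": 0},{"dp": [0,0,0.265],"yaw": 0},{"dp": [0,0,0.3],"yaw": 0},{"dp": [0,0,0.3],"yaw": 0}]' --grip 0

```text
time_s: 28.92
tcp_pos: [0.3651, 0.3395, 0.3774]
eef_rot: [179.9, 0.6, -140.4]
contact_force: [-0.1, 0.7, 2.1]
gripper_width: 0.0439
gripper_force: 0.0
```

```bash
python3 - <<'E'
from h import *
s=get_state(); print(s["tcp_pos"],s["joints"])
c,W,S=tops()
im=c["image"].astype(int); p=(abs(S[...,0])<.12)&(S[...,1]>.06)&(S[...,1]<.2)&(S[...,2]<.08)
sat=im.max(2)-im.min(2); print("pit")
[print(*b) for b in blobs(p&(im.min(2)>110)&(sat<50),S,8)]
z=W[...,2];t=(abs(W[...,0]-.364)<.09)&(abs(W[...,1]-.34)<.09)
print("scraper");[print(*b) for b in blobs(t&(z>.07)&(z<.1),W)]
cv2.imwrite("pics/t6.png",cv2.resize(c["image"][140:290,140:340,::-1],(800,600),interpolation=cv2.INTER_CUBIC))
E
```

```text
[0.36513852 0.33947673 0.37743246] [  65.67094532   -0.28133869   -8.65499063    0.17216633  -80.98747881
 -116.04848353]
tray tees
[395. 207.] 70 [ 535.2 -394.2   70.7   10.2   -1.2] 61.1 69.0
[396. 242.] 80 [ 419.9 -386.6   70.8   10.1   -5. ] 61.1 68.7
deck tall
bright, STATION frame
[242. 186.] 46 [50.7 73.1 55.9 12.   2. ] 17.1 109.5
pit
[230. 187.] 187 [ 58.  112.4  66.   37.1  -4.3] 23.7 37.3
[241. 186.] 59 [56.9 77.3 58.8 11.6  0.8] 14.1 22.1
[234. 218.] 209 [-49.1 106.6  61.6  42.1   0.2] 14.4 33.1
scraper
[165. 264.] 127 [363.6 339.6  60.4  18.2  39.1] 90.6 97.7
```

View pics/t6.png

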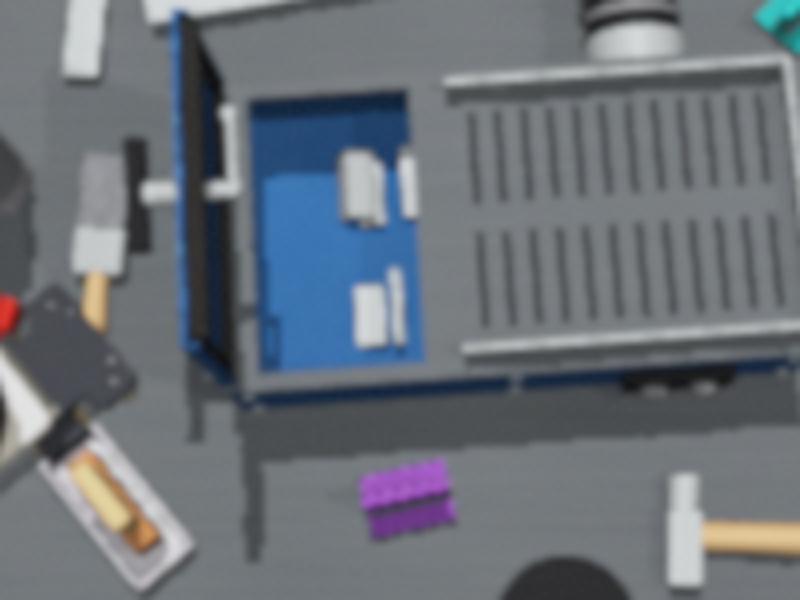

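The top crop shows all five chips in the pit, around (360,190), (408,180), (370,315) and (397,305). The scraper stands in its holder at (105,495). Next, the hatch: shut the fingers and go behind its outer face.

Emit:
apply_moves --targets '[{"dp": [0.01,0,0.02],"yaw": 7},{"dp": [0.02,-0.003,0.02],"yaw": 14},{"dp": [0.03,-0.006,0.02],"yaw": 21},{"dp": [0.04,-0.01,0.02],"yaw": 28},{"dp": [0.05,-0.013,0.02],"yaw": 35},{"dp": [0.06,-0.017,0.02],"yaw": 42},{"dp": [0.07,-0.021,0.02],"yaw": 49},{"dp": [0.08,-0.025,0.02],"yaw": 56},{"dp": [0.09,-0.029,0.02],"yaw": 63},{"dp": [0.1,-0.033,0.02],"yaw": 70},{"dp": [0.11,-0.037,0.02],"yaw": 77},{"dp": [0.12,-0.04,0.02],"yaw": 84},{"dp": [0.124,-0.04,0.02],"yaw": 91},{"dp": [0.124,-0.04,0.02],"yaw": 98},{"dp": [0.124,-0.04,0.02],"yaw": 105},{"dp": [0.124,-0.04,0.02],"yaw": 112},{"dp": [0.124,-0.04,0.02],"yaw": 119},{"dp": [0.124,-0.04,0.02],"yaw": 126},{"dp": [0.124,-0.04,0.02],"yaw": 133},{"dp": [0.124,-0.04,0.02],"yaw": 140}]' --grip 1

```text
time_s: 30.63
tcp_pos: [0.487, 0.2978, 0.3884]
eef_rot: [179.9, 0.1, -0.0]
contact_force: [0.4, -0.8, 0.0]
gripper_width: 0.0004
gripper_force: 0.0
```

```bash
python3 - <<'E'
from h import *
s=get_state(); print(s["tcp_pos"],s["eef_rot"],s["joints"],s["gripper_width"])
for n in ("top","scene"):
    c=cap(n); W=cloud(c); m=(W[...,2]>.05)&(abs(W[...,0]-.63)<.12)&(abs(W[...,1]-.44)<.15)
    if n=="top":[print(*b) for b in blobs(m,W)]
cv2.imwrite("pics/s7.png",cv2.resize(c["image"][40:300,180:480,::-1],(690,600),interpolation=cv2.INTER_CUBIC))
E
```

```text
[0.48704008 0.29781681 0.38835355] [ 1.79934120e+02  7.73458737e-02 -3.25864213e-02] [ 5.10643445e+01  7.40820849e+00  1.10218219e+00 -1.89292748e-02
 -8.37938160e+01  3.89051763e+01] 0.00042295592160231424
[ 94. 129.] 295 [522.6 314.2  48.1  25.1 -89.9] 806.8 811.9
[171. 179.] 24 [5.880e+02 2.939e+02 2.750e+01 6.800e+00 2.000e-01] 248.0 252.9
[172. 195.] 26 [ 5.424e+02  2.925e+02  3.690e+01  4.400e+00 -3.000e-01] 243.7 249.1
[136. 216.] 25 [518.3 437.4  16.1  15.3 -12. ] 79.8 88.7
```

View pics/s7.png

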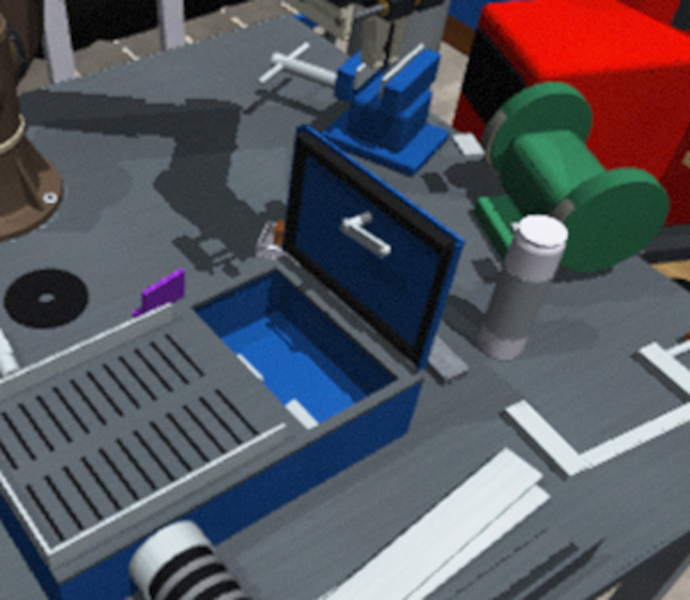

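The hatch is still upright and the spray can at (522,280) is clear of my path. I'll descend behind the lid and push it toward the deck.

Emit:
apply_moves --targets '[{"dp": [0,0,-0.03],"yaw": 3},{"dp": [0,0,-0.065],"yaw": 3},{"dp": [0,0,-0.1],"yaw": 3},{"dp": [0,0,-0.12],"yaw": 3},{"dp": [0,0,-0.128],"yaw": 3},{"dp": [0,0,-0.128],"yaw": 3},{"dp": [0.001,-0.012,-0.128],"yaw": 3},{"dp": [0.001,-0.024,-0.128],"yaw": 3},{"dp": [0.002,-0.036,-0.128],"yaw": 3},{"dp": [0.002,-0.046,-0.128],"yaw": 3},{"dp": [0.002,-0.056,-0.128],"yaw": 3},{"dp": [0.003,-0.066,-0.128],"yaw": 3},{"dp": [0.003,-0.076,-0.128],"yaw": 3},{"dp": [0.004,-0.086,-0.128],"yaw": 3},{"dp": [0.004,-0.096,-0.128],"yaw": 3},{"dp": [0.005,-0.106,-0.128],"yaw": 3},{"dp": [0.005,-0.116,-0.128],"yaw": 3},{"dp": [0.005,-0.118,-0.128],"yaw": 3}]'

```text
time_s: 32.23
tcp_pos: [0.492, 0.1777, 0.2617]
eef_rot: [179.9, 0.0, 2.6]
contact_force: [0.7, 0.6, 0.4]
gripper_width: 0.0005
gripper_force: 0.0
```

```bash
cat >> h.py <<'E'
def hatch():
    c=cap("scene"); W=cloud(c)
    X=(W[...,:2]-[.575,.0244])@np.array([[.9988,-.048],[.048,.9988]]); z=W[...,2]; im=c["image"].astype(int)
    blue=(im[...,2]>im[...,0]+40)&(z>.118)&(abs(X[...,0])<.13)&(X[...,1]>.0)&(X[...,1]<.25)
    a=np.arctan2(z-.110,.225-X[...,1])[blue]; print("hatch angle",blue.sum(),np.percentile(a,[10,50,90]))
    return c
E
python3 - <<'E'
from h import *
c=hatch(); cv2.imwrite("pics/s8.png",cv2.resize(c["image"][40:300,180:480,::-1],(690,600),interpolation=cv2.INTER_CUBIC))
E
```

```text
hatch angle 336 [0.86942816 0.9732731  0.99188126]
```

Emit:
apply_moves --targets '[{"dp": [0,0,0.03],"yaw": 0},{"dp": [0,0,0.06],"yaw": 0},{"dp": [0,0,0.06],"yaw": 0},{"dp": [0,0,0.06],"yaw": 0},{"dp": [0,0,0.06],"yaw": 0},{"dp": [0,0,0.06],"yaw": 0},{"dp": [0,0,0.06],"yaw": 0},{"dp": [0,0,0.06],"yaw": 0},{"dp": [0,0,0.06],"yaw": 0},{"dp": [0,0,0.06],"yaw": 0},{"dp": [0,0,0.06],"yaw": 0},{"dp": [0,0,0.06],"yaw": 0},{"dp": [0,0,0.06],"yaw": 0},{"dp": [0,0,0.06],"yaw": 0},{"dp": [0,0,0.06],"yaw": 0},{"dp": [0,0,0.06],"yaw": 0},{"dp": [0,0,0.06],"yaw": 0},{"dp": [0,0,0.06],"yaw": 0},{"dp": [0,0,0.06],"yaw": 0},{"dp": [0,0,0.06],"yaw": 0}]'

```text
time_s: 33.95
tcp_pos: [0.4922, 0.1799, 0.3216]
eef_rot: [-180.0, -0.0, 2.6]
contact_force: [0.2, -0.2, -0.3]
gripper_width: 0.0007
gripper_force: 0.0
```

```bash
python3 - <<'E'
from h import *
c=hatch(); cv2.imwrite("pics/s8.png",cv2.resize(c["image"][40:300,180:480,::-1],(690,600),interpolation=cv2.INTER_CUBIC))
E
```

```text
hatch angle 2222 [0.08020507 0.09206046 0.10705796]
```

View pics/s8.png

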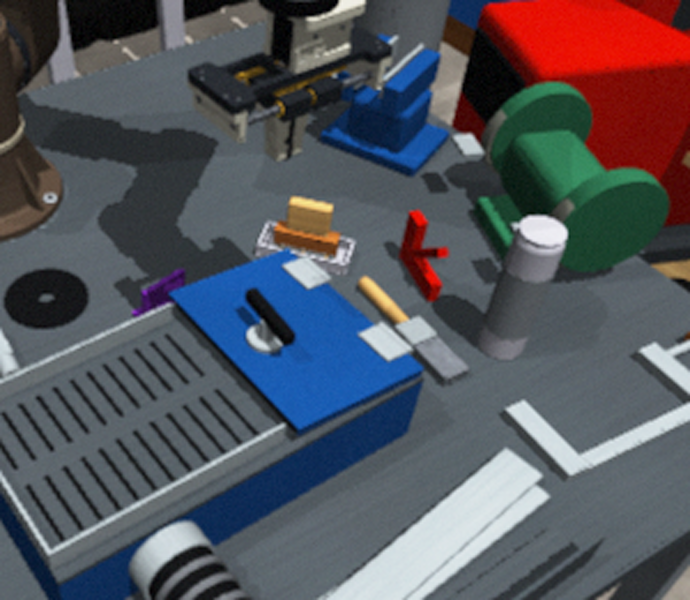

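The lid is down on its gasket or nearly so, and the black T-bar at (270,315) lies almost parallel to the hinge. I'll measure the bar.

```bash
cat >> h.py <<'E'
def bar(names=("scene","top")):
    for n in names:
        c=cap(n); W=cloud(c); im=c["image"].astype(int); z=W[...,2]
        m=(im.max(2)<75)&(z>.135)&(z<.175)&(abs(W[...,0]-.57)<.07)&(abs(W[...,1]-.12)<.07)
        [print(n,*b) for b in blobs(m,W)]
E
python3 - <<'E'
from h import *
hatch(); bar()
E
```

```text
hatch angle 631 [0.04867818 0.05586016 0.0686672 ]
scene [296. 180.] 184 [574.4 116.7  84.3  14.6  -2.8] 157.5 163.8
```

Emit:
apply_moves --targets '[{"dp": [0.025,-0.02,0],"yaw": -3},{"dp": [0.05,-0.04,0],"yaw": -5.3},{"dp": [0.075,-0.058,0],"yaw": -5.3},{"dp": [0.0805,-0.062,0],"yaw": -5.3},{"dp": [0.0805,-0.062,-0.03],"yaw": -5.3},{"dp": [0.0805,-0.062,-0.06],"yaw": -5.3},{"dp": [0.0805,-0.062,-0.095],"yaw": -5.3},{"dp": [0.0805,-0.062,-0.125],"yaw": -5.3},{"dp": [0.0805,-0.062,-0.145],"yaw": -5.3},{"dp": [0.0805,-0.062,-0.156],"yaw": -5.3},{"dp": [0.0805,-0.062,-0.162],"yaw": -5.3},{"dp": [0.0805,-0.062,-0.162],"yaw": -5.3},{"dp": [0.0805,-0.062,-0.162],"yaw": -5.3}]' --grip 0

```text
time_s: 35.23
tcp_pos: [0.5734, 0.1183, 0.1606]
eef_rot: [-180.0, -0.1, -2.7]
contact_force: [0.1, 0.1, 0.1]
gripper_width: 0.0433
gripper_force: 0.0
```

Emit:
apply_moves --targets '[{"dp": [0,0,0],"yaw": 0},{"dp": [0,0,0],"yaw": 0},{"dp": [0,0,0],"yaw": 0},{"dp": [0,0,0],"yaw": 0},{"dp": [0,0,0],"yaw": 0},{"dp": [0,0,0],"yaw": 0}]' --grip 1 --squeeze 20

```text
time_s: 35.73
tcp_pos: [0.573, 0.1182, 0.1599]
eef_rot: [-180.0, -0.0, -2.7]
contact_force: [-0.5, 1.4, 0.2]
gripper_width: 0.0167
gripper_force: 20.0
```

```bash
python3 - <<'E'
from h import *
s=get_state(); print(s["joints"],s["moment"]); hatch()
E
```

```text
[ 3.07910157e+01  1.62887009e+01 -1.78636104e+01 -1.32325073e-02
 -5.57902683e+01  5.65437221e+01] [0.55038287 0.28683055 0.05264435]
hatch angle 90 [0.0492833  0.46102362 1.24408979]
```

Emit:
apply_moves --targets '[{"dp": [0,0,0],"yaw": 0},{"dp": [0,0,0],"yaw": 0},{"dp": [0,0,0],"yaw": -4},{"dp": [0,0,0],"yaw": -8},{"dp": [0,0,0],"yaw": -12},{"dp": [0,0,0],"yaw": -16},{"dp": [0,0,0],"yaw": -20},{"dp": [0,0,0],"yaw": -24},{"dp": [0,0,-0.0005],"yaw": -28},{"dp": [0,0,-0.001],"yaw": -32},{"dp": [0,0,-0.001],"yaw": -36},{"dp": [0,0,-0.0015],"yaw": -40},{"dp": [0,0,-0.0015],"yaw": -40}]' --squeeze 60

```text
time_s: 36.87
tcp_pos: [0.5727, 0.1174, 0.1587]
eef_rot: [180.0, -0.0, -42.9]
contact_force: [-1.8, -0.3, 6.2]
gripper_width: 0.0157
gripper_force: 60.0
```

```bash
python3 - <<'E'
from h import *
s=get_state(); print(s["moment"],s["contact_force"],s["gripper_width"],s["eef_rot"])
E
```

```text
[-0.3257124   0.79857612 -0.02003141] [-1.76647695 -0.32957493  6.2413026 ] 0.01568735040547433 [ 1.79972487e+02 -3.37337822e-02 -4.29153777e+01]
```

Turning. I'll continue to the stop.

Emit:
apply_moves --targets '[{"dp": [0,0,-0.0005],"yaw": -4},{"dp": [0,0,-0.001],"yaw": -8},{"dp": [0,0,-0.001],"yaw": -12},{"dp": [0,0,-0.0015],"yaw": -16},{"dp": [0,0,-0.0015],"yaw": -20},{"dp": [0,0,-0.002],"yaw": -24},{"dp": [0,0,-0.002],"yaw": -28},{"dp": [0,0,-0.002],"yaw": -32},{"dp": [0,0,-0.002],"yaw": -36},{"dp": [0,0,-0.002],"yaw": -40},{"dp": [0,0,-0.002],"yaw": -43},{"dp": [0,0,-0.002],"yaw": -45},{"dp": [0,0,-0.002],"yaw": -45},{"dp": [0,0,-0.002],"yaw": -45}]'

```text
time_s: 38.03
tcp_pos: [0.5721, 0.1167, 0.1567]
eef_rot: [179.9, -0.1, -87.6]
contact_force: [-3.9, -2.8, 8.0]
gripper_width: 0.0155
gripper_force: 60.0
```

```bash
python3 - <<'E'
from h import *
s=get_state(); print(s["moment"],s["contact_force"],s["gripper_width"],s["eef_rot"])
E
```

```text
[-1.12797793  1.41112153  0.53415364] [-3.90746561 -2.79803856  8.03561604] 0.01545537240443566 [ 1.79931006e+02 -1.17769536e-01 -8.76278306e+01]
```

Emit:
apply_moves --targets '[{"dp": [0,0,0],"yaw": 0},{"dp": [0,0,0],"yaw": 0},{"dp": [0,0,0],"yaw": 0},{"dp": [0,0,0],"yaw": 0},{"dp": [0,0,0.03],"yaw": 0},{"dp": [0,0,0.07],"yaw": 0},{"dp": [0,0,0.11],"yaw": 0},{"dp": [0,0,0.15],"yaw": 0},{"dp": [0,0,0.19],"yaw": 0},{"dp": [-0.03,-0.03,0.21],"yaw": 0},{"dp": [-0.06,-0.07,0.21],"yaw": 0},{"dp": [-0.07,-0.11,0.21],"yaw": 0},{"dp": [-0.07,-0.15,0.21],"yaw": 0},{"dp": [-0.07,-0.19,0.21],"yaw": 0},{"dp": [-0.07,-0.2,0.21],"yaw": 0},{"dp": [-0.07,-0.2,0.21],"yaw": 0},{"dp": [-0.07,-0.2,0.21],"yaw": 0}]' --grip -0.2

```text
time_s: 39.45
tcp_pos: [0.5025, -0.083, 0.3659]
eef_rot: [180.0, 0.0, -87.8]
contact_force: [-0.1, 0.9, -0.6]
gripper_width: 0.0528
gripper_force: 0.0
```

```bash
python3 - <<'E'
from h import *
hatch(); bar()
c,W,S=tops(); z=W[...,2];t=(abs(W[...,0]-.364)<.09)&(abs(W[...,1]-.34)<.09)
print("scraper");[print(*b) for b in blobs(t&(z>.07)&(z<.1),W)]
cs=cap("scene"); X=cloud(cs); Y=(X[...,:2]-[.575,.0244])@np.array([[.9988,-.048],[.048,.9988]])
m=(cs["image"][...,2].astype(int)>cs["image"][...,0].astype(int)+40)&(abs(Y[...,0])<.11)&(Y[...,1]>.055)&(Y[...,1]<.21)&(X[...,2]>.1)&(X[...,2]<.13)
print("lid slope", np.polyfit(Y[m][:,1],X[m][:,2],1))
cv2.imwrite("pics/s9.png",cv2.resize(cs["image"][40:300,180:480,::-1],(690,600),interpolation=cv2.INTER_CUBIC))
E
```

```text
hatch angle 22 [0.07187759 0.32058555 0.44879422]
scene [295. 181.] 201 [575.  116.2  81.5  15.3 -82.3] 154.1 158.2
tray tees
[395. 207.] 67 [ 534.7 -394.8   70.9    8.4   -3.4] 60.0 69.6
[396. 242.] 87 [ 420.  -386.3   70.6   10.7   -4.1] 59.5 68.4
deck tall
bright, STATION frame
scraper
[165. 264.] 129 [363.2 339.8  60.2  18.7  39.5] 90.9 99.6
lid slope [-0.00978674  0.112533  ]
```

View pics/s9.png

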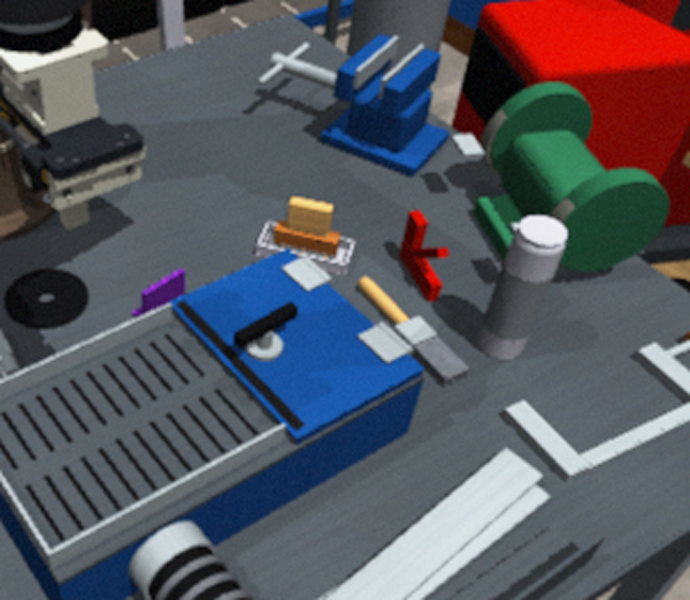

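The bar has turned about 85°, to its stop, and dropped 3.4 mm, so the lid is flat. The tees, chips and scraper are all in place, so I'm handing in.

```bash
python3 -c "
from plant import r
print(r.close_job())"
```

```text
the job is handed in; nothing more can be done
None
```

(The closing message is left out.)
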